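# Pull gauge: park the dust cap, draw the sprung rod to the set marker and hold

## Robot

A 6-joint arm with a two-finger parallel gripper is mounted at the origin on a cart in front of the work surface, level with it; the furniture and walls round the work are solid. World frame = base frame: x ahead of the robot, y to its left, z up, the work surface at z = 0. Lengths are in m, angles in rad, forces in N, time in s.
With the tool pointing down it reaches from about 0.35 to 0.8 m from the base axis. Payload 7.3 kg.
Tool frame: the origin (TCP) lies at the very end of the fingers, on their centre line; the grasp point (between the pads) lies 19 mm behind it; z points along the fingers, y is the line along which they close (so a half turn about z gives the same grasp; the last joint's range is limited). The gripper opens to 85 mm and grips with 20 to 120 N. Pads are 22 mm wide; open, the fingers measure 114 mm over their backs; the gripper's body (76 mm by 85 mm) begins 54 mm behind the grasp point. The pads swing forward as they close: fully open they stand 13 mm farther back than shut.
Start: joints at [-1.268, 0.342, 1.524, -0, 1.275, -0.146], TCP at [0.228, -0.473, 0.231] pointing down, gripper open.
Joint ranges: [-2.53, 2.53], [-0.77, 2.02], [0.04, 2.7], [-1, 4.14], [0.28, 2.66], [-3.11, 3.11]. Speed limits (rad/s): [2.57, 2.57, 3.14, 3.14, 3.14, 3.14].

## Interface

Orientations are given as a unit quaternion [w, x, y, z].
In Python, from cell import manip, grip, kin, get_obs, eyes, order gives the robot as it stands. Calls block until the motion is done:
- manip.goto(position, orientation): joint-space move of the TCP to a pose.
- manip.move_l(position, attitude=None, rate=0.15, f_stop=None): straight line of the TCP; attitude=None keeps the orientation; rate is the mean speed in m/s. With f_stop (N) it stops when the force on the tool has changed by that much, and returns True; else False.
- manip.move_joints(angles): joint-space move.
- grip(opening, squeeze=None): finger opening in m; squeeze is the grip in N (None keeps the last); returns when the fingers have stopped.
- manip.hold(seconds).
- kin.solve_ik(position, orientation): joint angles nearest the present ones, or None.
- get_obs(): the state.
- eyes.grab_frame(name): name is "scene" or "side" or "wrist"; returns the picture (400x640x3 uint8, blue, green, red); there is no depth.
- eyes.calibration(name): a dict with "fx", "fy", "cx", "cy" (pixels), "k1" (the pictures are not rectified: a ray, as slopes to the right and down, at radius r is drawn at 1 + k1 r^2 times it, then the intrinsics apply), "rvec" (rotation vector, rad) and "tvec" (3), from world to camera coordinates, as OpenCV has them; the wrist camera has in their place "hand_eye" (4x4, takes a point from camera to tool coordinates, whose origin is the TCP and whose axes are the flange's). Camera axes: x right, y down, z forward; pixel columns grow to the right and rows downward; lengths in m; the calibration is good to about 2 mm. A picture is of the moment at which its call begins: read the wrist's pose just before it. calibration takes no time and is no camera call.
A pose or a line that the arm cannot do raises manip.IKError and nothing moves.
- order.close_job(): hands the job in; it is judged then, once.
The state is a dict: "clock": time; "q": joint angles; "qvel": joint speeds; "joint_torque": joint torques, N m; "ee_pos": TCP position; "tcp_rot": TCP orientation; "ft_force": force on the tool from outside, world axes, zero at the start; "moment": the same for the moment, N m; "grip_width": finger opening in m; "grasp_force": force on a finger pad.
Only numpy, scipy, OpenCV 4.12 (cv2) and the standard library are available. Lean on these libraries where they do the work, as an engineer would, in place of code of your own. Each camera call takes 0.05 s, during which the arm holds its last target. There are 200 camera calls.

## Task

To check the spring of the blue bench pull gauge at its set mark, first lift the loose yellow dust cap off the gauge and stand it, mouth down as it came, fully home in the round well of the black tip block, and let go of it. Then grip the black knob that was under the cap and pull the sprung rod straight up until the gauge's black pointer stands between the two prongs of the red set marker, not pulling it more than about a centimetre past. Finish while still holding the knob so that the pointer stays there, and leave the red marker where it is set and the other things on the bench undisturbed.

Things in the scene. Friction and masses are not known exactly. Their poses are not given: they have to be found in the camera images.
- gauge: Fixed bench pull gauge: dark foot plate 96 (x) x 112 (y) x 12 mm, blue upright housing 44 x 56 mm, its flat top (shoulder) 132 mm above the bench; a 20 mm bush stands 4 mm above it. Origin: under the rod's axis; z up; the white scale is on its -x face. A brass screw (not needed) reaches 41 mm to +y at 60 mm height. Place and yaw vary; gauge and tip block may swap sides.
- knob (a point): Middle of the black pull knob on top of the sprung rod: 24 mm diameter, 18 mm high (9 mm above to 9 mm below this point). At rest it is on the gauge's axis, 160 mm above the gauge's underside (28 mm above the shoulder), hidden under the dust cap. Below it is the bare 11 mm rod, which moves only straight up and down and does not turn.
- pull_rod (a joint): How far the rod is drawn up, in m: 0 at rest, end stop at 0.060. The inner spring pulls it back with 2 N at 0, rising by 1.6 N per 10 mm (about 10 N at 0.048); let go, it snaps back. The pointer rises exactly as the rod does.
- pointer (a point): Tip of the black pointer, a 2 mm thick bar fixed to the rod, in front of the white scale plate. At rest it is 40 mm above the gauge's underside; scale lines every 5 mm of travel begin there. It passes freely in front of the marker's prongs.
- marker_gate (a point): Middle of the gap between the two level red prongs of the set marker on the gauge's -x face; they are 12 mm apart inside, one above the other. The pointer must come to this height. The marker is a red clip, 20 mm high, on a rail at the -y edge of the scale plate; it slides if pushed (3 N) but must be left alone.
- set_marker (a joint): Where the marker is set, in m, 0 to 0.028: the pointer is level with the middle of the gap when the rod is drawn out by 0.020 plus this value (the gap's middle is then 60 mm plus this value above the bench). Differs from run to run.
- dust_cap: Yellow plastic dust cap, loose, about 25 g: 44 mm high, outer diameter 34 mm, bore about 27 mm and 40 mm deep, open below. Origin: centre of its mouth (lower rim); z up to the closed top. At the start it stands over knob and rod on the gauge's shoulder (mouth 132 mm, top 176 mm above the bench); it lifts straight off, clear of the knob after about 40 mm.
- tip_block: Black holder block for the gauge's tips, fixed: 156 (x) x 64 (y) x 28 mm high. Origin: centre of the underside. The empty round well for the cap is near its -x end; four small steel tips stand up to 25 mm above its top near its +x end, 64 mm or more from the well's centre. Place and yaw vary.
- well_floor (a point): Centre of the floor of the cap's round well, 46 mm from the block's origin along its -x axis and 14 mm above the bench. The well is 38 mm in diameter and 14 mm deep; its mouth is at the block's top, 28 mm above the bench.
- multimeter: Bystander: yellow and black hand multimeter, 150 x 78 x 43 mm. Origin: centre of the underside.
- cleaner_bottle: Bystander: white pump bottle with a blue neck, 62 x 62 x 116 mm. Origin: centre of the underside.
- solder_spool: Bystander: spool of solder wire, 54 x 54 x 27 mm. Origin: centre of the underside.
- blue_driver: Bystander: small blue screwdriver, 134 mm long along its y axis, 10 mm thick. Origin: middle, underside.
- red_driver: Bystander: small red screwdriver, 134 mm long along its y axis, 10 mm thick. Origin: middle, underside.
- suction_cup: Bystander: red suction cup with a ring, 49 x 49 x 46 mm. Origin: centre of the underside.
- blue_phone: Bystander: blue phone lying face down, 145 x 72 x 11 mm. Origin: centre of the underside.
There are look-alikes about, which are no part of the job. Of the things that look like the dust_cap, the smallest one is meant.

How it is judged:
On the way:
1. the dust cap stands fully home in the well, let go, with the rod still at rest (horizontal distance between dust_cap and well_floor below 0.006 m and z of dust_cap in the frame of well_floor between -0.004 and 0.004 m and angle between dust_cap's own z axis and vertical below 0.12 rad and contact force between dust_cap and the fingers below 0.1 N and linear speed of dust_cap below 0.02 m/s and value of joint pull_rod below 0.004 m), for 0.2 s.
At the end, for the whole second after the job is handed in: Cap mouth down in the well (within 6 mm of its centre and 4 mm of its floor, upright, untouched); the fingers hold the drawn rod so that the pointer rests between the red prongs (within 5 mm of the gap's middle) through the last second (horizontal distance between dust_cap and well_floor below 0.006 m and z of dust_cap in the frame of well_floor between -0.004 and 0.004 m and angle between dust_cap's own z axis and vertical below 0.12 rad and contact force between dust_cap and the fingers below 0.1 N and linear speed of dust_cap below 0.02 m/s and z of pointer in the frame of marker_gate between -0.005 and 0.005 m and velocity of joint pull_rod between -0.01 and 0.01 m/s and contact force between pull_rod and the fingers above 2 N); the arm keeps its last pose, push and grip.
It fails at once if the rod is pulled more than a centimetre past the marker's prongs (z of pointer in the frame of marker_gate above 0.018 m).
It fails at once if the red set marker is shifted (distance of marker_gate from where it was at the start of the episode above 0.004 m).
It fails at once if a bystander is disturbed (distance of any of multimeter, cleaner_bottle, solder_spool, blue_driver, red_driver, suction_cup, blue_phone from where it was at the start of the episode above 0.03 m).
It also fails if it takes over 51 s, if anything falls off the work surface, if the arm or the gripper's body presses on something with over 40 N, if the wrist force passes 120 N, or if a joint passes its speed limit or range.

## Working session

There is one attempt and no reset: what is moved stays moved. The work goes in short steps, each a Python script; the robot and the scene stay as the last script left them, time stands still between calls to the robot, and variables do not carry over. Pictures are saved under pics/ and viewed, at most 10 in all, crops included, and the job is handed in when it is done.

```bash
mkdir -p pics
cat > h.py <<'E'
import numpy as np, cv2
from cell import manip, grip, kin, get_obs, eyes, order
from scipy.spatial.transform import Rotation as R
def cam(name):
    c=eyes.calibration(name)
    K=np.array([[c["fx"],0,c["cx"]],[0,c["fy"],c["cy"]],[0,0,1.]]); D=np.array([c["k1"],0,0,0.])
    if "rvec" in c:
        Rc=cv2.Rodrigues(np.array(c["rvec"],float))[0]; t=np.array(c["tvec"],float).ravel()
        return K,D,Rc.T,-Rc.T@t
    o=get_obs(); w,x,y,z=o["tcp_rot"]; Rt=R.from_quat([x,y,z,w]).as_matrix()
    H=np.array(c["hand_eye"]); return K,D,Rt@H[:3,:3],Rt@H[:3,3]+np.array(o["ee_pos"])
def ray(C,uv):
    p=cv2.undistortPoints(np.array([[uv]],float),C[0],C[1])[0,0]
    return C[2]@np.array([p[0],p[1],1.])
def onplane(C,uv,z):
    d=ray(C,uv); return C[3]+d*(z-C[3][2])/d[2]
def proj(C,P):
    rv=cv2.Rodrigues(C[2].T)[0]; return cv2.projectPoints(np.array(P,float).reshape(-1,3),rv,-C[2].T@C[3],C[0],C[1])[0][:,0]
def down(yaw):  # tool y axis at world angle yaw
    x=np.array([np.sin(yaw),-np.cos(yaw),0]);y=np.array([np.cos(yaw),np.sin(yaw),0]);z=np.array([0,0,-1.])
    if np.linalg.det(np.c_[x,y,z])<0: x=-x
    q=R.from_matrix(np.c_[x,y,z]).as_quat(); return [q[3],q[0],q[1],q[2]]
E
python3 - <<'E'
from h import *
for n in ("scene","side"):
    C=cam(n); cv2.imwrite(f"pics/{n}0.png",eyes.grab_frame(n)); print(n,C[3].round(3),C[0][0,0], C[2][:,2].round(2))
c=eyes.calibration("wrist");print(np.round(c["hand_eye"],3),c["fx"]); o=get_obs();print(o["clock"],o["tcp_rot"])
E
```

```text
scene [-0.093 -0.764  0.56 ] 406.0360370823021 [ 0.59  0.69 -0.42]
side [0.374 0.631 0.717] 374.96087774861485 [ 0.16 -0.75 -0.64]
[[ 0.001 -0.949 -0.317  0.082]
 [ 1.     0.001 -0.     0.   ]
 [ 0.    -0.317  0.949 -0.143]
 [ 0.     0.     0.     1.   ]] 300.0960496273269
0.1 [-7.10917469e-04  9.74923752e-01  2.22538021e-01 -4.47204021e-05]
```

View pics/scene0.png

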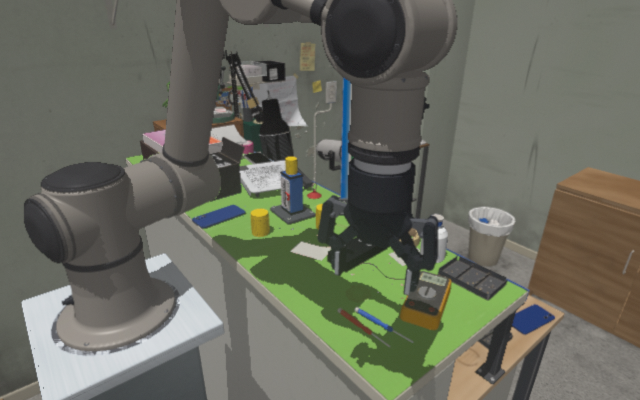

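View pics/side0.png

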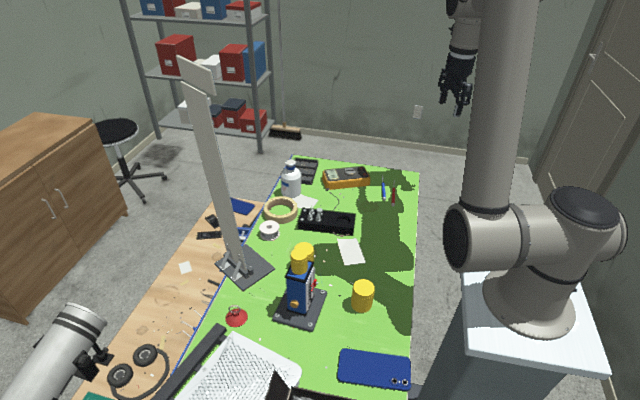

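The scene view shows the gauge at about (291,195) with its cap at (291,165), and larger yellow look-alikes at (260,222) and (322,215). The side view shows the gauge at (300,290) and the tip block at (325,220), with the well to the right.

Run:
```python
from h import *
for n in ("scene","side"):
    C=cam(n); im=cv2.imread(f"pics/{n}0.png"); h=cv2.cvtColor(im,cv2.COLOR_BGR2HSV)
    m=cv2.inRange(h,(20,150,90),(32,255,255)); k,l,s,c=cv2.connectedComponentsWithStats(m)
    for i in range(1,k):
        if s[i,4]>40: print(n,s[i],c[i].round(1), onplane(C,c[i],0.154).round(3), onplane(C,c[i],0.03).round(3))
C=cam("side")
for uv in [(300,210),(355,212),(353,235),(296,231),(342,220),(301,213)]: print(uv,onplane(C,uv,0.028).round(3))
print("base corners",[onplane(C,u,0.012).round(3) for u in [(273,320),(314,331),(327,293)]], "post",onplane(C,(245,268),0.0).round(3))
a=cv2.imread("pics/side0.png")[190:340,220:420]; b=cv2.imread("pics/scene0.png")[140:260,180:380]
cv2.imwrite("pics/crop0.png",cv2.vconcat([cv2.resize(a,None,fx=2,fy=2,interpolation=2)[:,:],cv2.resize(b,None,fx=2,fy=2,interpolation=2)]))
```

```text
scene [285 156  12  18 180] [291.  164.3] [0.525 0.143 0.154] [0.714 0.42  0.03 ]
scene [316 204   7  24 109] [318.1 214.2] [ 0.395 -0.148  0.154] [0.544 0.04  0.03 ]
scene [251 208  18  29 442] [259.4 222. ] [ 0.276 -0.101  0.154] [0.389 0.101 0.03 ]
scene [400 281  51  49 618] [423.4 315.8] [ 0.317 -0.498  0.154] [ 0.442 -0.417  0.03 ]
side [322 172  48  17 259] [344.9 182.7] [ 0.479 -0.147  0.154] [ 0.502 -0.319  0.03 ]
side [291 242  23  32 543] [301.3 257.1] [0.519 0.129 0.154] [0.552 0.019 0.03 ]
side [351 279  24  34 628] [362.3 295. ] [0.385 0.194 0.154] [0.388 0.098 0.03 ]
(300, 210) [ 0.604 -0.158  0.028]
(355, 212) [ 0.449 -0.188  0.028]
(353, 235) [ 0.44  -0.093  0.028]
(296, 231) [ 0.591 -0.071  0.028]
(342, 220) [ 0.479 -0.145  0.028]
(301, 213) [ 0.597 -0.146  0.028]
base corners [array([0.567, 0.196, 0.012]), array([0.474, 0.202, 0.012]), array([0.469, 0.097, 0.012])] post [0.686 0.062 0.   ]
```

View pics/crop0.png

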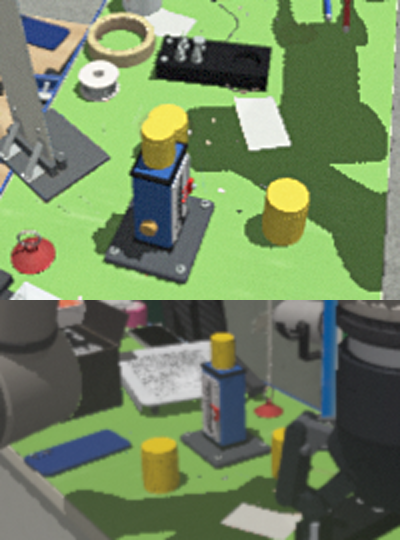

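The crop shows the gauge with its white scale facing the robot, the red clip on it and the look-alikes standing clear. The block's well is at its robot-side end, with the steel tips at the far end. I'll look closely at the well, then at the cap, with the wrist camera.

Run:
```python
from h import *
manip.goto([0.476,-0.134,0.17],down(np.pi/2+0.19))
manip.hold(0.2); C=cam("wrist"); a=eyes.grab_frame("wrist"); print(get_obs()["clock"],get_obs()["ft_force"]); np.savez("w1.npz",*C)
manip.goto([0.523,0.142,0.27],down(np.pi/2))
manip.hold(0.2); C=cam("wrist"); b=eyes.grab_frame("wrist"); print(get_obs()["clock"],get_obs()["q"]); np.savez("w2.npz",*C)
cv2.imwrite("pics/w1.png",a);cv2.imwrite("pics/w2.png",b);cv2.imwrite("pics/w12.png",cv2.resize(cv2.vconcat([a,b]),None,fx=.75,fy=.75,interpolation=3))
```

```text
2.125 [-0.40156629  0.03797025  0.03071616]
3.5167 [ 1.21826791e-01  3.46850099e-01  1.40964948e+00 -4.21075733e-05
  1.38573284e+00 -1.44738816e+00]
```

View pics/w12.png

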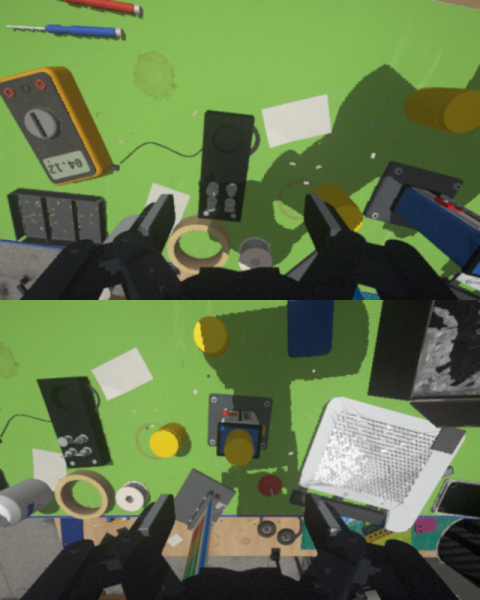

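Run:
```python
from h import *
w1=cv2.imread("pics/w1.png");w2=cv2.imread("pics/w2.png")
C1=[np.load("w1.npz")[k] for k in np.load("w1.npz")];C2=[np.load("w2.npz")[k] for k in np.load("w2.npz")]
h=cv2.cvtColor(w2,cv2.COLOR_BGR2HSV);m=cv2.inRange(h,(18,120,60),(34,255,255));k,l,s,c=cv2.connectedComponentsWithStats(m)
for i in range(1,k):
    if s[i,4]>200: print(s[i],c[i].round(1))
# expected
print("cap exp px",proj(C2,[.523,.142,.176]))
# block contour in w1
g=cv2.cvtColor(w1,cv2.COLOR_BGR2GRAY)
hs=cv2.cvtColor(w1,cv2.COLOR_BGR2HSV); mb=(~cv2.inRange(hs,(35,60,60),(75,255,255)))[140:300,255:345]
k,l,s,c=cv2.connectedComponentsWithStats(mb); i=1+np.argmax(s[1:,4]); print("blk",s[i])
P=np.argwhere(l==i)[:,::-1]+[255,140]; r=cv2.minAreaRect(P.astype(np.float32)); print(r,[onplane(C1,u,.028).round(3) for u in cv2.boxPoints(r)])
a=cv2.resize(np.clip(w1[140:300,240:360].astype(float)*3,0,255).astype(np.uint8),None,fx=3.6,fy=3.6,interpolation=2)
b=cv2.resize(w2[110:220,270:360],None,fx=4,fy=4,interpolation=2)
H=576;o=np.zeros((H,432+360,3),np.uint8);o[:,:432]=a;o[:440,432:]=b;cv2.imwrite("pics/c1.png",o)
```

```text
[ 258   22   48   55 2023] [281.5  48.7]
[ 199  163   51   48 1723] [224.  186.6]
[ 299  173   39   49 1521] [318.2 197. ]
[486 304  43  22 434] [504.2 314.8]
cap exp px [[319.97378307 203.34607186]]
blk [   0    8   90  152 9054]
((301.2350769042969, 227.5806427001953), (74.8612060546875, 154.25924682617188), 7.95308256149292) [array([ 0.617, -0.182,  0.028]), array([ 0.444, -0.183,  0.028]), array([ 0.44 , -0.112,  0.028]), array([ 0.615, -0.098,  0.028])]
```

View pics/c1.png

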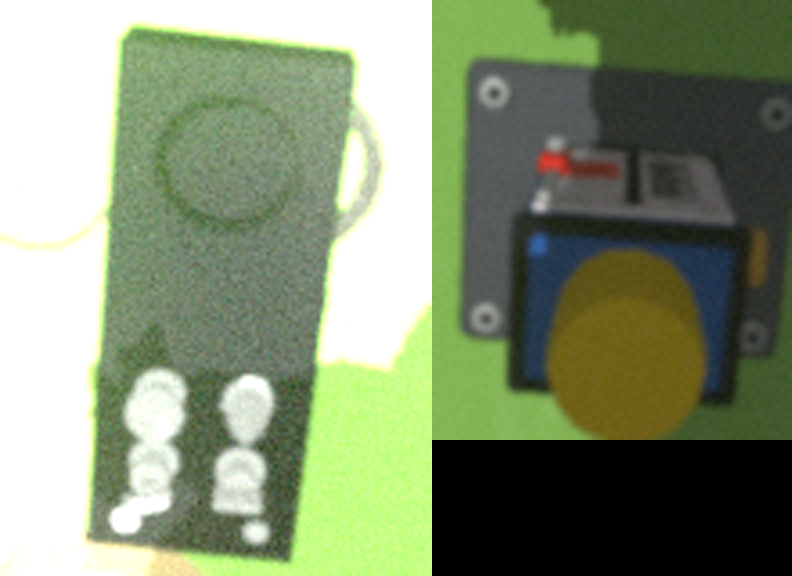

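The crop shows the well rim centred at w1 pixel (303.3,185). The cap's top circle is centred at w2 pixel (318.7,202.3), and the red prong is near (309,152).

Run:
```python
from h import *
C1=[np.load("w1.npz")[k] for k in np.load("w1.npz")];C2=[np.load("w2.npz")[k] for k in np.load("w2.npz")]
f=lambda x,y:(240+x/3.6,140+y/3.6); g=lambda x,y:(270+(x-432)/4,110+y/4)
print("blk",[onplane(C1,f(*u),.028)[:2].round(4) for u in [(120,42),(352,52),(290,560),(88,540)]])
w=onplane(C1,f(228,162),.028);print("well",w,[onplane(C1,f(*u),.028)[:2].round(4) for u in [(155,162),(302,162),(228,95),(228,230)]])
c=onplane(C2,(318.75,202.4),.176);print("cap",c, onplane(C2,(299,202),.176)[:2],onplane(C2,(338.3,202),.176)[:2])
print("shoulder",[onplane(C2,g(*u),.132)[:2].round(4) for u in [(512,215),(752,228),(732,405),(508,390)]])
print("foot",[onplane(C2,g(*u),.012)[:2].round(4) for u in [(470,60),(800,85),(462,335),(775,358)]])
# marker tilt views
o=get_obs()
for t in (.4,.6,.8,1.0):
  for d in (.22,.28):
    p=c.copy();p[0]-=.025;p[2]=.07
    q=R.from_quat(np.roll(down(np.pi/2),-1)); rt=R.from_euler("y",-t)*q
    H=np.array(eyes.calibration("wrist")["hand_eye"]); Rt=rt.as_matrix()
    pc=p-Rt@H[:3,2]*d; tcp=pc-Rt@H[:3,3]; qq=np.roll(rt.as_quat(),1)
    s=kin.solve_ik(tcp,qq); print(t,d,pc.round(3),tcp.round(3),None if s is None else np.round(s,2))
```

```text
blk [array([ 0.4495, -0.1834]), array([ 0.4405, -0.1228]), array([ 0.5988, -0.1089]), array([ 0.6034, -0.1714])]
well [ 0.47638623 -0.1498344   0.028     ] [array([ 0.4801, -0.1694]), array([ 0.4726, -0.13  ]), array([ 0.4581, -0.153 ]), array([ 0.4958, -0.1465])]
cap [0.52216643 0.14098071 0.176     ] [0.52179838 0.12454175] [0.52183121 0.15725423]
shoulder [array([0.4984, 0.1138]), array([0.5016, 0.1707]), array([0.5464, 0.1671]), array([0.5424, 0.1114])]
foot [array([0.4716, 0.0901]), array([0.4797, 0.1974]), array([0.5648, 0.0833]), array([0.5733, 0.1928])]
0.4 0.22 [0.352 0.141 0.235] [0.482 0.141 0.135] [ 0.17  0.26  2.05 -0.16  0.45 -1.27]
0.4 0.28 [0.312 0.141 0.28 ] [0.442 0.141 0.18 ] [ 0.19  0.12  2.07 -0.14  0.57 -1.27]
0.6 0.22 [0.322 0.141 0.203] [0.47  0.141 0.131] None
0.6 0.28 [0.274 0.141 0.239] [0.422 0.141 0.167] None
0.8 0.22 [0.299 0.141 0.165] [0.458 0.141 0.124] [0.26 0.29 2.42 3.63 0.4  1.3 ]
0.8 0.28 [0.245 0.141 0.191] [0.404 0.141 0.15 ] [0.32 0.15 2.5  3.86 0.36 1.12]
1.0 0.22 [0.284 0.141 0.124] [0.448 0.141 0.115] [0.32 0.5  2.58 3.47 0.95 1.55]
1.0 0.28 [0.226 0.141 0.139] [0.39  0.141 0.13 ] [0.42 0.45 2.69 3.56 1.   1.57]
```

Block, shoulder and foot geometry agree: well at (0.4768,-0.1501), gauge axis at (0.522,0.141) with yaw -0.07. Now I'll pick the cap and place it.

Run:
```python
from h import *
P=lambda m:print(m,get_obs()["clock"].__round__(2),np.round(get_obs()["ee_pos"],4),np.round(get_obs()["ft_force"],1),round(get_obs()["grip_width"],4),np.round(get_obs()["grasp_force"],1))
q=down(np.pi/2-.07)
manip.move_l([.522,.141,.20],q,rate=.15)
print(manip.move_l([.522,.141,.151],rate=.08,f_stop=8)); P("at")
grip(0.0,25); P("gripped")
manip.move_l([.522,.141,.25],rate=.1); P("up")
manip.goto([.4768,-.1501,.15],down(np.pi/2+.083)); P("over")
manip.hold(.1); C=cam("wrist"); a=eyes.grab_frame("wrist"); np.savez("w3.npz",*C); cv2.imwrite("pics/w3.png",a)
manip.move_l([.4768,-.1501,.055],rate=.1); P("near")
print(manip.move_l([.4768,-.1501,.032],rate=.03,f_stop=4)); P("down")
cv2.imwrite("pics/s3.png",eyes.grab_frame("wrist"))
```

```text
False
at 4.89 [0.5224 0.1411 0.1515] [-0.5  0.2 -0.1] 0.0855 0.0
gripped 5.42 [0.5222 0.141  0.1514] [-0.7  0.4  4.4] 0.0327 25.0
up 6.57 [0.5216 0.141  0.2492] [-0.8 -0.1 -0.6] 0.0326 24.9
over 7.75 [ 0.4773 -0.1495  0.1503] [ 0.4 -0.2 -1.4] 0.0329 24.9
near 9.0 [ 0.4772 -0.1503  0.0555] [ 0.8 -0.8  0.5] 0.0331 24.9
True
down 9.68 [ 0.4765 -0.15    0.0334] [-0.7  1.   5.7] 0.0327 25.3
```

View pics/s3.png

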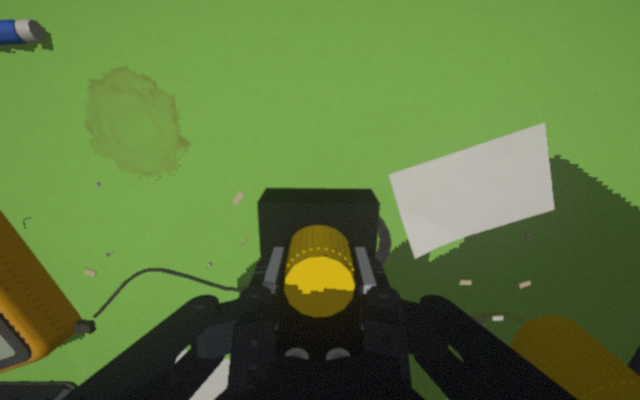

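Cap reached the expected seated height (0.0334 = 0.1514 − 0.118), and the view shows it standing in the block between the pads at about (320,270). Next I'll release it and take an oblique view of the marker.

Run:
```python
from h import *
grip(0.06); o=get_obs(); p=np.array(o["ee_pos"])
manip.move_l([p[0],p[1],.15],rate=.12); manip.hold(.1)
C=cam("wrist");a=eyes.grab_frame("wrist");cv2.imwrite("pics/w4.png",a)
m=cv2.inRange(cv2.cvtColor(a,cv2.COLOR_BGR2HSV),(18,120,60),(34,255,255));k,l,s,c=cv2.connectedComponentsWithStats(m)
for i in range(1,k):
    if s[i,4]>300 and 200<c[i][0]<450: print(s[i], onplane(C,(s[i,0]+s[i,2]/2-.5, s[i,1]+s[i,3]-.5-s[i,2]/2),.058))
manip.move_l([p[0],p[1],.28],rate=.2); grip(.084)
H=np.array(eyes.calibration("wrist")["hand_eye"])
base=R.from_euler("z",-.07)*R.from_quat(np.roll(down(np.pi/2),-1))
g=R.from_euler("z",-.07).as_matrix()
for t in (.5,.45,.4):
    rt=R.from_rotvec(g@[0,-t,0])*base; Rt=rt.as_matrix()
    pm=np.array([.522,.141,0])+g@[-.028,0,.07]
    tcp=pm-Rt@H[:3,2]*.28-Rt@H[:3,3]; qq=np.roll(rt.as_quat(),1)
    if kin.solve_ik(tcp,qq) is not None: break
print(t,tcp)
manip.goto([tcp[0],tcp[1],.28],down(np.pi/2-.07)); manip.goto(tcp,qq); manip.hold(.2)
C=cam("wrist");b=eyes.grab_frame("wrist");np.savez("w5.npz",*C);cv2.imwrite("pics/w5.png",b)
u=proj(C,pm)[0].astype(int);print(u,get_obs()["clock"])
x0,y0=u[0]-80,u[1]-60;print(x0,y0)
cv2.imwrite("pics/c5.png",cv2.resize(b[y0:y0+120,x0:x0+160],None,fx=5,fy=5,interpolation=2))
```

```text
[ 297  175   43   51 1719] [ 0.47512802 -0.14988883  0.058     ]
0.5 [0.4288298  0.14725278 0.17386218]
[318 199] 14.8333
238 139
```

View pics/c5.png

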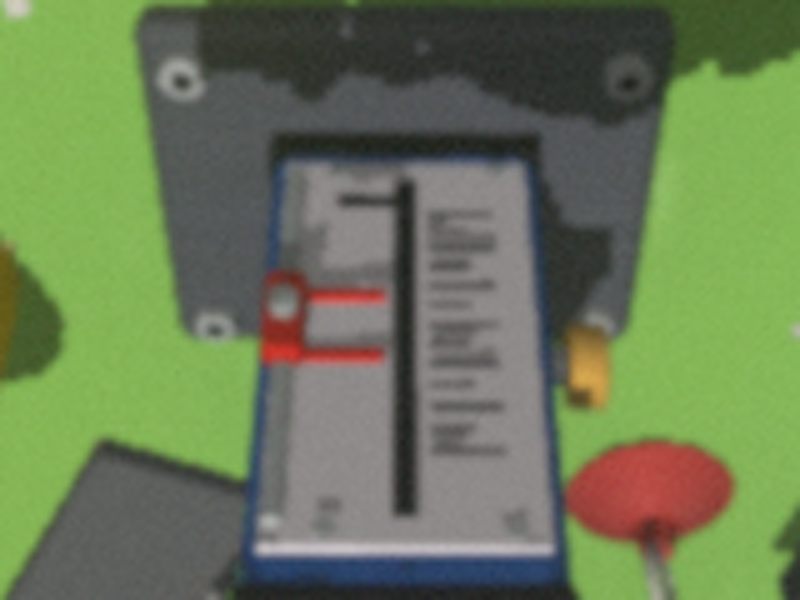

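The view shows the pointer bar at crop row 200, at rest. The red prongs are at rows 297 and 355, so the gap lies between them.

Run:
```python
from h import *
C=[np.load("w5.npz")[k] for k in np.load("w5.npz")]
g=R.from_euler("z",-.07).as_matrix(); n=g@[1,0,0]; A=np.array([.522,.141,0])
def z(px,off):
    d=ray(C,(238+px[0]/5,139+px[1]/5)); s=(n@(A-C[3])-off)/(n@d); return (C[3]+s*d)[2].round(4)
for off in (.023,.025,.027,.03,.033): print(off,"ptr",z((365,200),off),"prongs",z((345,297),off),z((345,355),off),"plate bottom",z((405,162),off),"top",z((405,548),off))
```

```text
0.023 ptr 0.0368 prongs 0.0639 0.0787 plate bottom 0.0252 top 0.121
0.025 ptr 0.0389 prongs 0.0658 0.0804 plate bottom 0.0274 top 0.1224
0.027 ptr 0.0411 prongs 0.0677 0.0822 plate bottom 0.0297 top 0.1237
0.03 ptr 0.0443 prongs 0.0705 0.0848 plate bottom 0.0331 top 0.1257
0.033 ptr 0.0475 prongs 0.0734 0.0874 plate bottom 0.0365 top 0.1277
```

Run:
```python
from h import *
P=lambda m:print(m,get_obs()["clock"].__round__(2),np.round(get_obs()["ee_pos"],4),np.round(get_obs()["ft_force"],1),round(get_obs()["grip_width"],4),np.round(get_obs()["grasp_force"],1))
q=down(np.pi/2-.07)
manip.goto([.43,.147,.28],q); manip.move_l([.522,.141,.25],rate=.15)
manip.move_l([.522,.141,.18],rate=.12)
print(manip.move_l([.522,.141,.1425],rate=.06,f_stop=8)); P("at")
grip(0.0,60); P("grip"); z0=get_obs()["ee_pos"][2]
manip.move_l([.522,.141,z0+.017],rate=.03); P("half")
manip.move_l([.522,.141,z0+.0345],rate=.03); manip.hold(.3); P("pulled"); print(get_obs()["ee_pos"][2]-z0)
C=cam("wrist");b=eyes.grab_frame("wrist");np.savez("w6.npz",*C);cv2.imwrite("pics/w6.png",b)
cv2.imwrite("pics/sc6.png",eyes.grab_frame("scene"))
cs=cam("scene");g=R.from_euler("z",-.07).as_matrix();A=np.array([.522,.141,0])
u=proj(C,A+g@[-.026,-.01,.074])[0].astype(int);v=proj(cs,A+g@[-.026,-.01,.074])[0].astype(int);print(u,v)
f=lambda im,u,r,k:cv2.resize(cv2.copyMakeBorder(im,60,60,60,60,0)[u[1]+60-r:u[1]+60+r,u[0]+60-r:u[0]+60+r],(400,400),interpolation=2)
cv2.imwrite("pics/c6.png",cv2.hconcat([f(b,u,50,0),f(cv2.imread("pics/sc6.png"),v,30,0)]))
```

```text
False
at 18.02 [0.5222 0.141  0.1426] [0.  0.3 0.4] 0.0841 0.0
grip 18.62 [0.522  0.1402 0.143 ] [-2.  -4.8  4.9] 0.0223 58.5
half 19.35 [0.5219 0.1402 0.1591] [ 2.3 -4.9 -6.2] 0.0221 58.9
pulled 20.38 [0.5219 0.1402 0.1761] [ 2.7 -5.3 -8.1] 0.022 59.0
0.03311297817199818
[307 170] [285 193]
```

View pics/c6.png

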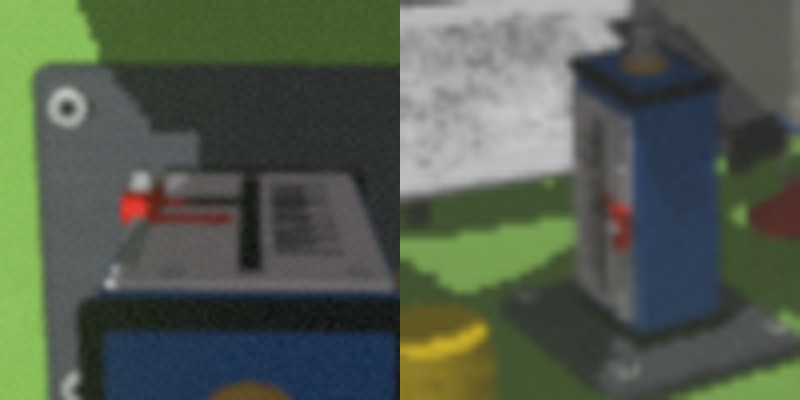

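The wrist crop (left) shows the black pointer at row 202, between the red prongs (upper one at row 217), with the marker where it was. Travel is 33.1 mm, which puts the pointer at 73.1 mm against a measured gap middle of 73–75 mm. The pull force also fits the spring.

```bash
python3 -c "
from h import *
print(order.close_job())"
```

```text
the job is handed in; nothing more can be done
None
```

The job is handed in, with no verdict returned: the cap is seated in the well and released, and the gripper still holds the knob at about 33 mm of travel with the pointer between the red prongs.

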